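# Stack the lunch tower

### The job

Stack the lunch tower on the round cork coaster, from the bottom up: first the blue pot in the middle of the coaster, on it the yellow pot, on that the green pot, and last the steel lid, each seated fully home in the rim below. Keep the pots upright all the time, and leave the red pot, the mug and the spice jar where they stand.

Things in the scene. Friction and masses are not known exactly. Their poses are not given: they have to be found in the camera images.
- pot_blue: Blue open round pot with steel bands, loose, about 0.12 kg. The four pots (blue, yellow, green, red) have one shape: outside diameter 60 mm from 6 mm up to the rim at 52 mm; below that a steel foot of 48 mm diameter, 6 mm high, chamfered, that fits into the rim of another pot (mouth 54 mm wide, wall 3 mm, inside floor at 10 mm), so that a pot seated on another stands 46 mm higher than it. Origin: centre of the underside of the foot; z points up; yaw has no meaning.
- pot_yellow: Yellow pot, otherwise the same as the blue one; origin at the centre of the underside, z up.
- pot_green: Green pot, otherwise the same as the blue one; origin at the centre of the underside, z up.
- lid: Steel lid with a black knob, loose, about 0.09 kg: a foot of 48 mm diameter, 6 mm high, as the pots have (seated on a pot its origin too is 46 mm above the pot's origin), a disc of 60 mm diameter from 6 to 12 mm, and an upright round knob of 20 mm diameter from 12 to 41 mm. Origin: centre of the underside of the foot; z up.
- coaster_cork: Round cork coaster, fixed, 100 mm diameter, 8 mm thick: the place of the tower. Origin: centre of its underside; its top is 8 mm higher.
- coaster_slate: Square dark coaster, 95 x 95 mm, 8 mm thick, fixed; not used. Origin: centre of its underside.
- pot_red: Red pot of the same shape as the blue one, loose; it stays where it stands. Origin: centre of the underside, z up.
- mug: Green and white mug, 90 x 122 mm over its handle and 107 mm high, loose, at the back on the left; it stays. Origin: at the underside, in the middle of that 90 x 122 mm extent.
- jar: Spice jar with a yellow cap, 42 mm diameter and 96 mm high, loose, at the back on the right; it stays. Origin: centre of the underside.
- dish_rack: Copper wire dish rack full of plates, fixed and always in the same place, between the left and the right part of the work: 350 mm wide (y), 255 mm deep (x), rim 117 mm above the worktop, plates standing up to about 0.26 m. Carry things above it. A plant hangs behind it, and on the right a wall shelf, 0.53 m above the worktop, covers all that lies beyond x = 0.59 m, so keep the arm near the front when it swings across. Origin: centre of the rack's underside.
Mind the look-alikes: they are no part of the job. What is shaped like the lid but orange is not meant.

How it is judged:
By the outcome, as a careful person would: the job done as asked, in the order asked, and still so for the second after the job is handed in, with the robot touching nothing.
It also fails if it takes over 138 s, if anything falls off the work surface, if the arm or the gripper's body presses on something with over 40 N, if the wrist force passes 120 N, or if a joint passes its speed limit or range.

### The arm

A 6-joint arm with a two-finger parallel gripper is mounted at the origin on a cart in front of the work surface, level with it; the furniture and walls round the work are solid. World frame = base frame: x ahead of the robot, y to its left, z up, the work surface at z = 0. Lengths are in m, angles in rad, forces in N, time in s.
With the tool pointing down it reaches from about 0.35 to 0.775 m from the base axis. Payload 7.3 kg.
Tool frame: the origin (TCP) lies where the fingers leave the gripper's body, on its centre line; the fingertips stand 66 mm ahead of it and the grasp point (between the pads) lies 47 mm ahead of it (robot.tips_ahead is the distance from the TCP to the fingertips, in m); z points along the fingers, y is the line along which they close (so a half turn about z gives the same grasp; the last joint's range is limited). The gripper opens to 92 mm and grips with 3 to 60 N. Pads are 19 mm wide; open, the fingers measure 130 mm over their backs; the gripper's body (75 mm by 190 mm) begins 47 mm behind the grasp point.
Start: joints at [1.084, 0.342, 1.524, -0, 1.275, -0.146], TCP at [0.175, 0.495, 0.292] pointing down, gripper open.
Joint ranges: [-2.53, 2.53], [-0.77, 2.02], [0.04, 2.7], [-1, 4.14], [0.28, 2.66], [-3.11, 3.11]. Speed limits (rad/s): [2.57, 2.57, 3.14, 3.14, 3.14, 3.14].

### API

Orientations are given as [roll, pitch, yaw] about the fixed x, y, z axes, in that order (R = Rz(yaw) Ry(pitch) Rx(roll)).
In Python, from cell import robot gives the robot as it stands.
- The arm moves only by the shell command python3 -m inch 'ROWS' [FORCE]. ROWS is a JSON object of lists of equal length, an entry for each row: "travel": the shift along the tool's x, y, z in mm, a list of three; "turn": the turn about the tool's z in units of 5 degrees (1.0 is 5 degrees); "claw": the closure, from -1 (fully open) to 1 (shut). A call has 1 to 12 rows; each row is the pose to reach, as a shift and turn from the pose commanded when the call began, along the tool's axes at that moment; what a row does not reach only later rows make up. A row lasts 1/10 s, in which the tool goes at most 50 mm and 8.59 degrees, less where a joint would pass 70% of its speed; a pose out of reach is approached as far as the arm can. A call with a gripper value outside its range is refused whole. The fingers move at their own pace and stop on an object; FORCE is the grip in N (left out, the last holds). Time passes only in rows, so rows that repeat a pose let the fingers close. It gives the time, the measured TCP pose, the force, the opening and the grip force at its end, in the units of the state.
- robot.observe(): the state, without advancing time (a new reading comes with each control period).
- robot.read_camera(name): name is "scene" or "top"; returns a dict with "pixels" (384x512x3 uint8, red, green, blue), "fx", "fy", "cx", "cy" (pixels), "k1" (the pictures are not rectified: a ray, as slopes to the right and down, at radius r is drawn at 1 + k1 r^2 times it, then the intrinsics apply), "cam_to_world" (4x4, takes a point from camera to world coordinates). Camera axes: x right, y down, z forward; pixel columns grow to the right and rows downward; lengths in m; the calibration is good to about 2 mm. A picture is of the moment at which its call begins. There is no depth.
- robot.hand_in(): hands the job in; it is judged then, once.
The state is a dict: "time": time; "qpos": joint angles; "qvel": joint speeds; "joint_efforts": joint torques, N m; "tool_pos": TCP position; "tool_rot": TCP orientation; "contact_force": force on the tool from outside, world axes, zero at the start; "torque": the same for the moment, N m; "opening": finger opening in m; "grip_force": force on a finger pad.
Only numpy, scipy, OpenCV 4.12 (cv2) and the standard library are available. Lean on these libraries where they do the work, as an engineer would, in place of code of your own. Each camera call takes 0.05 s, during which the arm holds its last target. There are 200 camera calls.

## Working session

There is one attempt and no reset: what is moved stays moved. The work goes in short steps, Python scripts to look and compute and a shell command to move; the robot and the scene stay as the last step left them, time stands still between calls to the robot, and variables do not carry over. Pictures are saved under pics/ and viewed, at most 14 in all, crops included, and the job is handed in when it is done.

```bash
ls; mkdir -p pics
python3 - <<'E'
from cell import robot
import cv2,numpy as np
for n in("scene","top"):
    c=robot.read_camera(n); cv2.imwrite(f"pics/{n}0.png",cv2.cvtColor(c["pixels"],cv2.COLOR_RGB2BGR))
    print(n,c["fx"],c["fy"],c["cx"],c["cy"],c["k1"],np.round(c["cam_to_world"],3).tolist())
s=robot.observe();print(s)
E
```

```text
pics
scene 450.79320127765567 450.79320127765567 259.7627650983937 189.6514698171751 -0.1016737872447075 [[-0.665, -0.444, 0.601, -0.511], [-0.747, 0.376, -0.549, 0.967], [0.017, -0.813, -0.582, 1.04], [0.0, 0.0, 0.0, 1.0]]
top 392.1971607928999 392.1971607928999 258.79007260483905 190.99953674628685 0.009598471317982287 [[0.027, -0.988, 0.154, 0.326], [-0.999, -0.03, -0.013, 0.006], [0.017, -0.154, -0.988, 1.306], [0.0, 0.0, 0.0, 1.0]]
{'time': 0.1, 'qpos': array([ 1.08399848e+00,  3.42662857e-01,  1.52490064e+00, -1.36821272e-05,
        1.27538999e+00, -1.46024454e-01]), 'qvel': array([-0.00054331, -0.00103511, -0.00090501,  0.00113941,  0.00043774,
        0.00158299]), 'joint_efforts': array([ 2.01445509e-03, -4.32003772e+01, -2.44695479e+01,  7.17816199e-02,
        5.27645065e-02, -6.26676047e-05]), 'tool_pos': array([0.17533347, 0.49457791, 0.29161658]), 'tool_rot': array([-3.14024440e+00, -1.85065232e-04,  2.80082313e+00]), 'contact_force': array([ 0.47694608, -1.02860291,  0.35343892]), 'torque': array([-0.03149535,  0.0172718 ,  0.01916039]), 'grip_force': 0.0, 'opening': 0.0917466281172469}
```

View pics/scene0.png

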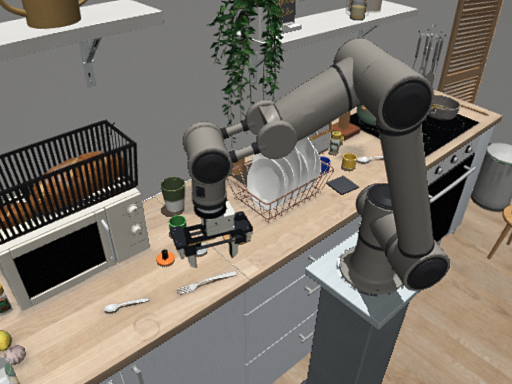

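View pics/top0.png

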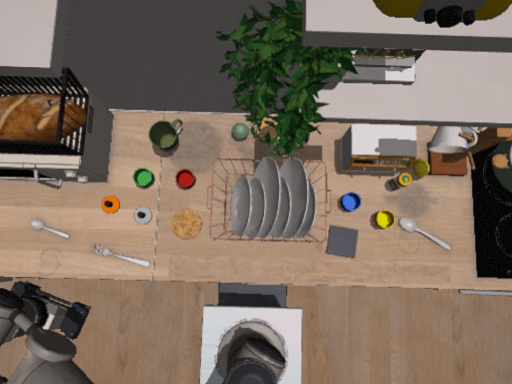

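The top view shows green (143,178), red (185,179), the steel lid (142,215), the orange lid (110,204), cork (187,223), blue (350,202), yellow (384,219), slate (342,242) and the jar (403,180). In the scene view green is at (177,225), yellow at (348,161) and blue at (323,165). The gripper hides the steel lid there.

```bash
cat > h.py <<'E'
from cell import robot
import cv2,numpy as np
def cam(n): return robot.read_camera(n)
def ray(c,u,v):
    x,y=(u-c["cx"])/c["fx"],(v-c["cy"])/c["fy"]; X,Y=x,y
    for _ in range(10):
        f=1+c["k1"]*(X*X+Y*Y); X,Y=x/f,y/f
    M=np.array(c["cam_to_world"]); return M[:3,3],M[:3,:3]@np.array([X,Y,1.])
def plane(c,uv,z):
    o,d=ray(c,*uv); return o+d*(z-o[2])/d[2]
def tri(c1,p1,c2,p2):
    o1,d1=ray(c1,*p1);o2,d2=ray(c2,*p2)
    s=np.linalg.lstsq(np.stack([d1,-d2],1),o2-o1,rcond=None)[0]
    a,b=o1+s[0]*d1,o2+s[1]*d2; return (a+b)/2,np.linalg.norm(a-b)
def project(c,P):
    M=np.array(c["cam_to_world"]); p=M[:3,:3].T@(np.array(P)-M[:3,3]); X,Y=p[:2]/p[2]; f=1+c["k1"]*(X*X+Y*Y)
    return np.array([c["cx"]+c["fx"]*X*f,c["cy"]+c["fy"]*Y*f])
H=dict(blue=(105,130),yellow=(24,33),green=(50,80),red=None,orange=(8,16))
def blob(c,col,win,smin=110,vmin=40):
    """largest blob of the colour in window u0,v0,u1,v1: hull-ellipse/centroid, bbox, area"""
    u0,v0,u1,v1=win; h=cv2.cvtColor(c["pixels"][v0:v1,u0:u1],cv2.COLOR_RGB2HSV)
    m=(h[...,1]>smin)&(h[...,2]>vmin); r=H[col]
    m&=((h[...,0]<6)|(h[...,0]>172)) if r is None else ((h[...,0]>=r[0])&(h[...,0]<=r[1]))
    cs,_=cv2.findContours(m.astype(np.uint8),cv2.RETR_EXTERNAL,cv2.CHAIN_APPROX_NONE)
    k=max(cs,key=cv2.contourArea); k=cv2.convexHull(k); (x,y),r=cv2.minEnclosingCircle(k); M=cv2.moments(k)
    return dict(cen=(M["m10"]/M["m00"]+u0,M["m01"]/M["m00"]+v0),circ=(x+u0,y+v0,r),box=[int(t) for t in (k[:,0,0].min()+u0,k[:,0,1].min()+v0,k[:,0,0].max()+u0,k[:,0,1].max()+v0)],area=M["m00"])
E
python3 - <<'E'
from h import *
t=cam("top");s=cam("scene")
T=dict(green=(125,160,162,196),red=(167,165,205,197),blue=(332,185,368,220),yellow=(367,203,398,235),orange=(95,190,125,217))
for k,w in T.items():
    b=blob(t,k,w); print(k,{a:np.round(v,1).tolist() for a,v in b.items()},np.round(plane(t,b["cen"],.052),4))
    print("   scene expected rim px",project(s,plane(t,b["cen"],.052)).round(1))
g=cv2.cvtColor(t["pixels"],cv2.COLOR_RGB2BGR);q=cv2.cvtColor(s["pixels"],cv2.COLOR_RGB2BGR)
a=cv2.resize(g[150:260,90:220],None,fx=3,fy=3,interpolation=2);b=cv2.resize(g[150:260,300:430],None,fx=3,fy=3,interpolation=2)
cv2.imwrite("pics/t1.png",np.hstack([a,b]))
a=cv2.resize(q[195:285,140:260],None,fx=3.3,fy=3.3,interpolation=2);b=cv2.resize(q[120:210,290:410],None,fx=3.3,fy=3.3,interpolation=2)
cv2.imwrite("pics/s1.png",np.hstack([a,b]))
E
```

```text
green {'cen': [143.2, 177.3], 'circ': [143.2, 177.2, 10.2], 'box': [133, 169, 153, 186], 'area': 259.5} [0.555  0.3647 0.052 ]
   scene expected rim px [179.4 219.9]
red {'cen': [184.8, 178.2], 'circ': [184.8, 178.2, 10.0], 'box': [175, 169, 194, 188], 'area': 283.0} [0.5562 0.2306 0.052 ]
   scene expected rim px [210.5 204.4]
blue {'cen': [350.4, 201.5], 'circ': [350.3, 201.4, 10.0], 'box': [341, 193, 360, 210], 'area': 266.5} [ 0.496  -0.3074  0.052 ]
   scene expected rim px [323.1 160.2]
yellow {'cen': [385.0, 218.7], 'circ': [385.3, 218.3, 9.9], 'box': [376, 210, 395, 227], 'area': 263.0} [ 0.4436 -0.4186  0.052 ]
   scene expected rim px [349.7 156.4]
orange {'cen': [110.0, 204.1], 'circ': [110.0, 204.2, 9.4], 'box': [101, 195, 119, 213], 'area': 258.5} [0.4648 0.4635 0.052 ]
   scene expected rim px [169.2 246.2]
```

View pics/t1.png

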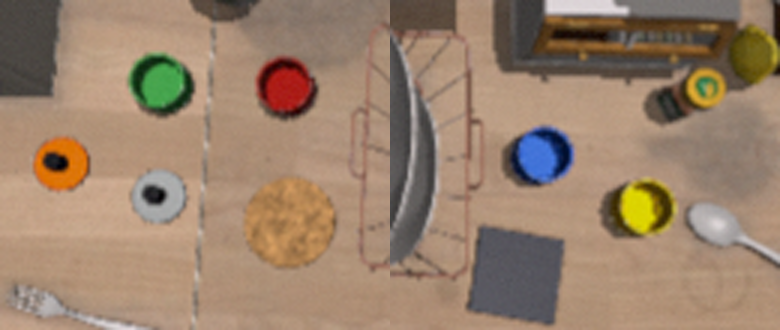

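View pics/s1.png

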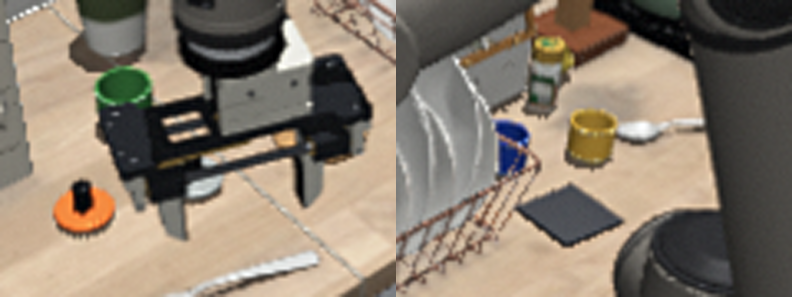

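```bash
cat > go.py <<'E'
import sys
from h import *
# usage: go.py x y z yaw_deg -> tool-frame travel mm and turn units from the present pose
def rel(P,yaw):
    s=robot.observe(); R=cv2.Rodrigues(np.array([0,0,s["tool_rot"][2]]))[0]@np.diag([1,-1,-1.])
    d=R.T@(np.array(P)-s["tool_pos"])*1e3
    dy=(np.rad2deg(s["tool_rot"][2])-yaw+90)%180-90
    print("travel",d.round(1).tolist(),"turn",round(dy/5,2),"| tcp",s["tool_pos"].round(4),"yaw",np.rad2deg(s["tool_rot"][2]).round(1),"q",s["qpos"].round(2),"F",s["contact_force"].round(1),"open",round(s["opening"],4),"t",round(s["time"],2))
a=list(map(float,sys.argv[1:])); rel(a[:3],a[3])
E
python3 go.py .42 .12 .40 90
```

```text
travel [-355.8, -271.4, -108.2] turn 14.1 | tcp [0.1754 0.4947 0.2918] yaw 160.5 q [ 1.08  0.34  1.52 -0.    1.28 -0.15] F [-0.7  0.7  1.2] open 0.092 t 0.2
```

```bash
python3 -m inch '{"travel":[[-40,-30,-50],[-75,-55,-90],[-356,-271,-108],[-356,-271,-108],[-356,-271,-108],[-356,-271,-108],[-356,-271,-108],[-356,-271,-108],[-356,-271,-108],[-356,-271,-108],[-356,-271,-108],[-356,-271,-108]],"turn":[0,0,14,14,14,14,14,14,14,14,14,14],"claw":[-1,-1,-1,-1,-1,-1,-1,-1,-1,-1,-1,-1]}'
cat >> h.py <<'E'
def rim(c,col,win,z,rad=.03,**k):
    """centre of a rim circle: outermost edge along the camera's radial line minus radius; mid of the tangential extent"""
    u0,v0,u1,v1=win; h=cv2.cvtColor(cv2.resize(c["pixels"][v0:v1,u0:u1],None,fx=8,fy=8,interpolation=cv2.INTER_LINEAR),cv2.COLOR_RGB2HSV)
    m=(h[...,1]>k.get("smin",110))&(h[...,2]>k.get("vmin",40))&(h[...,1]<k.get("smax",256)); r=k.get("hue",H.get(col))
    m&=((h[...,0]<6)|(h[...,0]>172)) if r is None else ((h[...,0]>=r[0])&(h[...,0]<=r[1]))
    cs,_=cv2.findContours(m.astype(np.uint8),cv2.RETR_EXTERNAL,cv2.CHAIN_APPROX_NONE)
    K=cv2.convexHull(max(cs,key=cv2.contourArea))[:,0,:]
    P=np.array([plane(c,((x+.5)/8-.5+u0,(y+.5)/8-.5+v0),z)[:2] for x,y in K])
    o=np.array(c["cam_to_world"])[:2,3]; e=P.mean(0)-o; e/=np.linalg.norm(e); n=np.array([-e[1],e[0]])
    a,b=P@e,P@n; cen=e*(a.max()-rad)+n*(b.max()+b.min())/2
    return cen,a.max()-a.min(),b.max()-b.min()
E
python3 - <<'E'
from h import *
t=cam("top");s=cam("scene")
T=dict(green=(125,160,162,196),red=(167,165,205,197),blue=(332,185,368,220),yellow=(367,203,398,235))
for k,w in T.items():
    c,a,b=rim(t,k,w,.052); print(k,c.round(4),"radial ext",a.round(4),"tang",b.round(4))
    c2=project(s,[*c,.052]);print("  scene rim px expected",c2.round(1))
for n,c in(("t2",t),("s2",s)): cv2.imwrite(f"pics/{n}.png",cv2.cvtColor(c["pixels"],cv2.COLOR_RGB2BGR))
q=cv2.cvtColor(s["pixels"],cv2.COLOR_RGB2BGR)
cv2.imwrite("pics/s2c.png",cv2.resize(q[190:290,150:310],None,fx=5,fy=5,interpolation=2))
h=cv2.cvtColor(t["pixels"],cv2.COLOR_RGB2HSV); print("cork",h[223,187],h[230,180],"wood",h[223,215-8],h[240,170],"lid",h[212,148],h[219,140])
E
python3 go.py .495 -.31 .40 90
```

```text
time: 1.4
tool_pos: [0.4204, 0.1202, 0.3999]
tool_rot: [-3.141, -0.0, 1.579]
contact_force: [0.5, -0.4, 0.3]
opening: 0.0919
grip_force: 0.0
green [0.5562 0.3681] radial ext 0.0465 tang 0.0546
  scene rim px expected [178.4 220.1]
travel [-431.9, 70.4, 0.0] turn 0.13 | tcp [0.4198 0.1211 0.4   ] yaw 90.6 q [0.1  0.11 1.53 0.   1.5  0.09] F [-0.1 -0.3 -0.7] open 0.0921 t 1.5Traceback (most recent call last):
  File "<stdin>", line 5, in <module>
  File "h.py", line 33, in rim
    K=cv2.convexHull(max(cs,key=cv2.contourArea))[:,0,:]
                     ~~~^^^^^^^^^^^^^^^^^^^^^^^^
ValueError: max() iterable argument is empty
```

Run:
```python
from h import *
t=cam("top");s=cam("scene")
T=dict(green=(125,160,162,196),blue=(332,185,368,220),yellow=(367,203,398,235))
for k,w in T.items():
  for sm,vm in((110,40),(80,20),(130,20)):
    c,a,b=rim(t,k,w,.052,smin=sm,vmin=vm); print(k,sm,vm,c.round(4),"radial ext",a.round(4),"tang",b.round(4),"scene rim px",project(s,[*c,.052]).round(1))
q=cv2.cvtColor(s["pixels"],cv2.COLOR_RGB2BGR);g=cv2.cvtColor(t["pixels"],cv2.COLOR_RGB2BGR)
f=lambda i,u,v:cv2.resize(i[v:v+56,u:u+76],None,fx=5,fy=5,interpolation=2)
cv2.imwrite("pics/c2.png",np.vstack([np.hstack([f(q,160,210),f(q,300,135)]),np.hstack([f(g,125,165),f(g,335,185)])]))
```

```text
green 110 40 [0.5562 0.3684] radial ext 0.045 tang 0.0547 scene rim px [178.3 220.1]
green 80 20 [0.5575 0.3691] radial ext 0.0473 tang 0.0571 scene rim px [177.9 220. ]
green 130 20 [0.5561 0.3667] radial ext 0.042 tang 0.0513 scene rim px [178.7 219.9]
blue 110 40 [ 0.4976 -0.3094] radial ext 0.0661 tang 0.0558 scene rim px [323.2 159.9]
blue 80 20 [ 0.4978 -0.3101] radial ext 0.0676 tang 0.0576 scene rim px [323.2 159.8]
blue 130 20 [ 0.4973 -0.3087] radial ext 0.0649 tang 0.0546 scene rim px [323.1 160. ]
yellow 110 40 [ 0.441  -0.4063] radial ext 0.0486 tang 0.0566 scene rim px [348.4 157.6]
yellow 80 20 [ 0.441  -0.4063] radial ext 0.0486 tang 0.0566 scene rim px [348.4 157.6]
yellow 130 20 [ 0.4409 -0.4063] radial ext 0.0485 tang 0.0566 scene rim px [348.4 157.6]
```

View pics/c2.png

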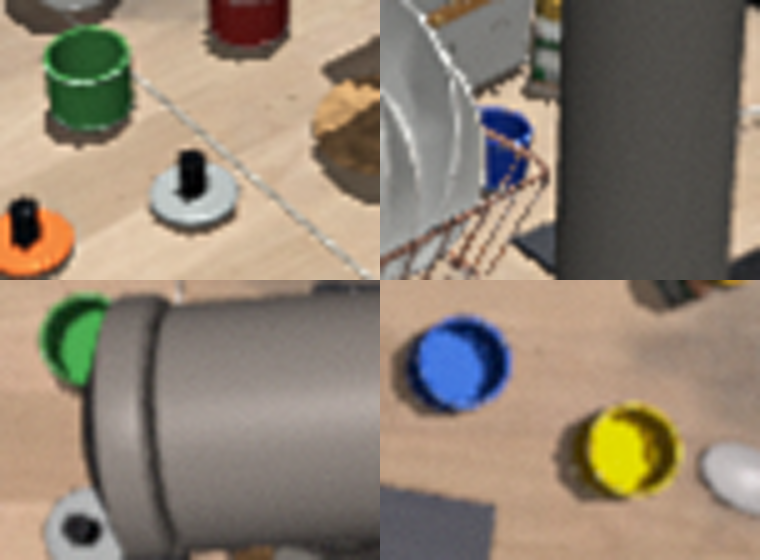

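```bash
python3 - <<'E'
from h import *
t=cam("top");s=cam("scene")
for nm,p,z in(("rack",(326.5,200),.117),("handle",(331,205),.117),("rackL",(212,200),.117),("handleL",(207,195),.117),("box",(375,173),.0),("box",(375,173),.1),("boxtop",(375,167),.12)): print(nm,plane(t,p,z).round(3))
for hu in((20,36),(16,36)):
  for sm in(140,180):
    c,a,b=rim(t,"yellow",(367,200,402,238),.052,hue=hu,smin=sm,vmin=30); print(c.round(4),a.round(4),b.round(4))
E
python3 go.py .498 -.3105 .36 90
```

```text
rack [ 0.49  -0.218  0.117]
handle [ 0.475 -0.232  0.117]
rackL [0.479 0.132 0.117]
handleL [0.494 0.148 0.117]
box [ 0.603 -0.405  0.   ]
box [ 0.582 -0.374  0.1  ]
boxtop [ 0.597 -0.368  0.12 ]
[ 0.4441 -0.4204] 0.0708 0.0594
[ 0.4436 -0.4183] 0.0674 0.0556
[ 0.4441 -0.4204] 0.0714 0.0594
[ 0.4436 -0.4183] 0.0674 0.0556
travel [-432.6, 73.4, 40.2] turn 0.12 | tcp [0.4199 0.1213 0.4002] yaw 90.6 q [0.11 0.11 1.53 0.   1.5  0.09] F [ 0.1  0.1 -0.2] open 0.0919 t 1.7
```

```bash
python3 -m inch '{"travel":[[-432,60,0],[-432,66,0],[-432,66,0],[-432,66,0],[-432,66,0],[-432,66,0],[-432,66,0],[-432,66,0],[-432,66,0],[-432,66,0],[-432,66,120],[-432,66,120]],"turn":[0.1,0.1,0.1,0.1,0.1,0.1,0.1,0.1,0.1,0.1,0.1,0.1],"claw":[-1,-1,-1,-1,-1,-1,-1,-1,-1,-1,-1,-1]}'; python3 go.py .492 -.311 .083 90
python3 - <<'E'
from h import *
s=cam("scene");t=cam("top")
# two-view heights: rim edges of green and yellow; scene rim centre = top of hull + half of the rim ellipse
for n,w,b in(("green",(160,208,195,240),(125,160,162,196)),("yellow",(335,145,365,175),(367,200,402,238))):
    try:
        k=blob(s,n,w,smin=90,vmin=25);print(n,k["box"],np.round(k["cen"],1))
    except Exception as e: print(n,e)
    try: print(rim(t,n,b,.052,smin=110 if n=="green" else 140,hue=(20,36) if n=="yellow" else H[n],vmin=30))
    except Exception as e: print(n,e)
for sm,hu in((115,(8,20)),(130,(8,20)),(100,(10,18))):
    try: print("cork",sm,rim(t,"x",(168,205,208,243),.008,.05,hue=hu,smin=sm))
    except Exception as e: print(e)
q=cv2.cvtColor(s["pixels"],cv2.COLOR_RGB2BGR);g=cv2.cvtColor(t["pixels"],cv2.COLOR_RGB2BGR)
f=lambda i,u,v:cv2.resize(i[v:v+56,u:u+76],None,fx=5,fy=5,interpolation=2)
cv2.imwrite("pics/c3.png",np.vstack([np.hstack([f(q,160,205),f(q,300,125)]),np.hstack([f(g,130,190),f(g,325,165)])]))
E
```

```text
time: 2.9
tool_pos: [0.4905, -0.3103, 0.3002]
tool_rot: [3.138, 0.002, 1.571]
contact_force: [0.2, -1.0, -0.5]
opening: 0.092
grip_force: 0.0
travel [-0.7, 1.5, 217.2] turn 0.01 | tcp [ 0.4905 -0.3103  0.3002] yaw 90.0 q [-0.7   0.44  1.36  0.    1.35 -0.7 ] F [ 0.2 -1.  -0.5] open 0.092 t 2.9
green [169, 215, 185, 235] [177.3 224.9]
(array([0.55723754, 0.3683371 ]), np.float64(0.06686762264259694), np.float64(0.05540694579973274))
yellow float division by zero
(array([ 0.44592094, -0.4197548 ]), np.float64(0.010205339367143407), np.float64(0.029471149145033182))
cork 115 (array([0.41204256, 0.22467304]), np.float64(0.09790144491767189), np.float64(0.09724965020330112))
cork 130 (array([0.41127912, 0.22250323]), np.float64(0.09451179469289916), np.float64(0.09412614460043348))
cork 100 (array([0.41245424, 0.22612961]), np.float64(0.1006477386458432), np.float64(0.10028867388660079))
```

View pics/c3.png

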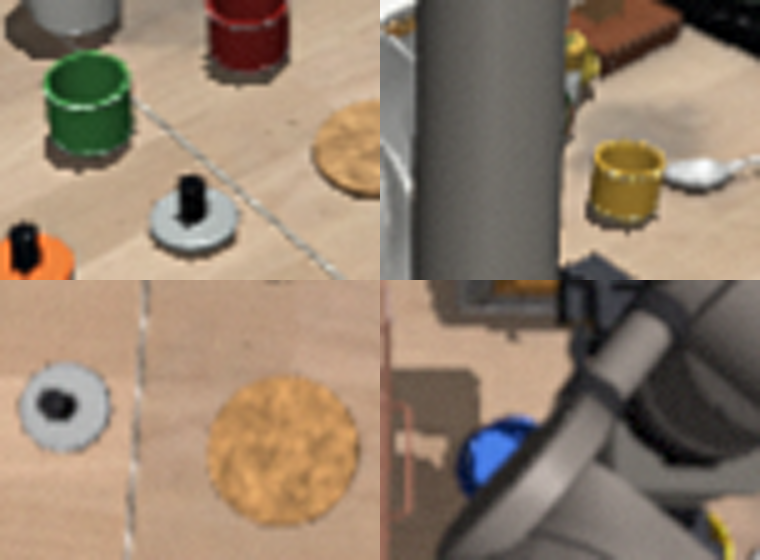

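```bash
python3 -m inch '{"travel":[[-1,1,50],[-1,1,100],[-1,1,150],[-1,1,190],[-1,1,217],[-1,1,217],[-1,1,217],[-1,1,217],[-1,1,217],[-1,1,217],[-1,1,217],[-1,1,217]],"turn":[0,0,0,0,0,0,0,0,0,0,0,0],"claw":[-1,-1,-1,-1,-1,-1,1,1,1,1,1,1]}' 20; python3 go.py .492 -.311 .083 90
```

```text
time: 4.2
tool_pos: [0.4918, -0.3125, 0.0847]
tool_rot: [3.139, 0.002, 1.57]
contact_force: [0.4, 1.3, 6.4]
opening: 0.0598
grip_force: 20.0
travel [1.5, 0.2, 1.7] turn -0.01 | tcp [ 0.4918 -0.3125  0.0847] yaw 90.0 q [-0.7   0.68  1.6   0.    0.87 -0.7 ] F [0.4 1.3 6.4] open 0.0598 t 4.2
```

```bash
python3 -m inch '{"travel":[[0,0,-20],[0,0,-60],[0,0,-110],[0,0,-160],[0,0,-210],[0,0,-260],[0,0,-315],[0,0,-315],[0,0,-315]],"turn":[0,0,0,0,0,0,0,0,0],"claw":[1,1,1,1,1,1,1,1,1]}'; python3 go.py .4125 .226 .40 90
python3 - <<'E'
from h import *
s=cam("scene");t=cam("top");q=cv2.cvtColor(s["pixels"],cv2.COLOR_RGB2BGR);g=cv2.cvtColor(t["pixels"],cv2.COLOR_RGB2BGR)
P=robot.observe()["tool_pos"];a=project(s,P-[0,0,.06]).astype(int);b=project(t,P-[0,0,.06]).astype(int);print(a,b)
f=lambda i,p:cv2.resize(i[max(p[1]-45,0):max(p[1]-45,0)+90,p[0]-60:p[0]+60],(400,300),interpolation=2)
cv2.imwrite("pics/c4.png",np.hstack([f(q,a),f(g,b)]))
E
```

```text
time: 5.1
tool_pos: [0.4909, -0.3121, 0.3995]
tool_rot: [3.14, 0.002, 1.57]
contact_force: [0.9, -0.4, -2.0]
opening: 0.0598
grip_force: 20.0
travel [538.0, -78.7, -0.5] turn -0.01 | tcp [ 0.4909 -0.3121  0.3995] yaw 90.0 q [-0.7   0.4   1.15 -0.    1.59 -0.7 ] F [ 0.9 -0.4 -2. ] open 0.0598 t 5.1
[332  97] [380 189]
```

View pics/c4.png

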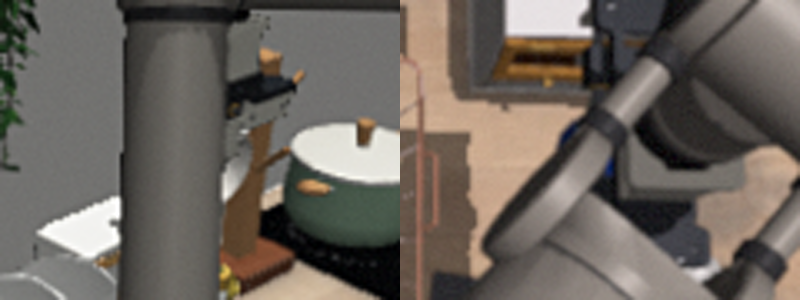

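Both views of the held pot are mostly hidden by the arm. In the top view a sliver of blue shows between the fingers near pixel (375,185), and the opening of 59.8 mm confirms the hold. Next I carry it to the cork.

```bash
python3 -m inch '{"travel":[[25,-10,0],[70,-30,0],[538,-78,0],[538,-78,0],[538,-78,0],[538,-78,0],[538,-78,0],[538,-78,0],[538,-78,0],[538,-78,0],[538,-78,0],[538,-78,0]],"turn":[0,0,0,0,0,0,0,0,0,0,0,0],"claw":[1,1,1,1,1,1,1,1,1,1,1,1]}'; python3 -m inch '{"travel":[[0,0,0],[0,0,40],[0,0,80],[0,0,120],[0,0,120]],"turn":[0,0,0,0,0],"claw":[1,1,1,1,1]}'; python3 go.py .4125 .226 .12 90
python3 - <<'E'
from h import *
s=cam("scene");t=cam("top");q=cv2.cvtColor(s["pixels"],cv2.COLOR_RGB2BGR);g=cv2.cvtColor(t["pixels"],cv2.COLOR_RGB2BGR)
P=robot.observe()["tool_pos"];a=project(s,P-[0,0,.06]).astype(int);b=project(t,P-[0,0,.06]).astype(int);print(a,b)
f=lambda i,p:cv2.resize(i[max(p[1]-45,0):max(p[1]-45,0)+90,p[0]-60:p[0]+60],(400,300),interpolation=2)
cv2.imwrite("pics/c5.png",np.hstack([f(q,a),f(g,b)]))
k=blob(s,"blue",(a[0]-40,a[1]-20,a[0]+40,a[1]+50),smin=90,vmin=25);print(k)
print("if pot centred under tcp: rim,base",project(s,P-[0,0,.047-.016]),project(s,P-[0,0,.083-.006]))
E
```

```text
time: 6.4
tool_pos: [0.4116, 0.2293, 0.3959]
tool_rot: [-3.137, 0.0, 1.574]
contact_force: [0.1, -0.9, -0.4]
opening: 0.06
grip_force: 20.0
time: 6.9
tool_pos: [0.4103, 0.2239, 0.2725]
tool_rot: [-3.129, 0.005, 1.569]
contact_force: [-0.6, -1.5, -1.5]
opening: 0.0598
grip_force: 20.0
travel [2.1, 2.2, 152.5] turn -0.02 | tcp [0.4103 0.2239 0.2725] yaw 89.9 q [ 0.34  0.26  1.7  -0.    1.2   0.34] F [-0.6 -1.5 -1.5] open 0.0598 t 6.9
[236 183] [173 217]
{'cen': (np.float64(234.89705882352942), np.float64(184.89915966386553)), 'circ': (np.float64(236.7212371826172), np.float64(183.2168140411377), 11.407320976257324), 'box': [228, 174, 244, 194], 'area': 238.0}
if pot centred under tcp: rim,base [236.11801997 175.59097893] [236.30251279 187.4803732 ]
```

View pics/c5.png

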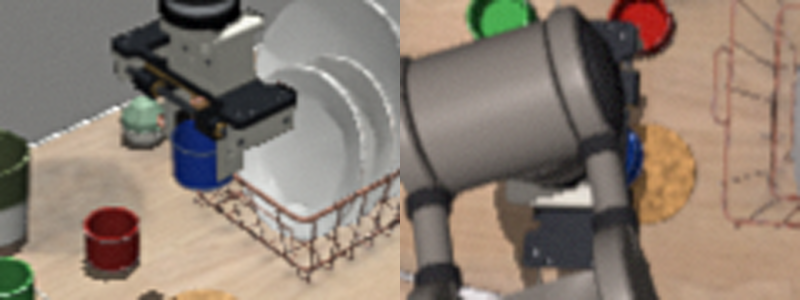

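The pot hangs upright in the gripper at scene pixel (236,183), above the coaster. I'll lower it now.

```bash
python3 -m inch '{"travel":[[2,2,40],[2,2,80],[2,2,110],[2,2,130],[2,2,150],[2,2,150],[2,2,150]],"turn":[0,0,0,0,0,0,0],"claw":[1,1,1,1,1,1,1]}'; python3 go.py .4125 .226 .092 90
```

```text
time: 7.7
tool_pos: [0.4166, 0.2282, 0.1299]
tool_rot: [3.139, -0.001, 1.57]
contact_force: [0.5, 0.2, -1.1]
opening: 0.0598
grip_force: 20.0
travel [-2.2, -4.1, 37.9] turn -0.01 | tcp [0.4166 0.2282 0.1299] yaw 90.0 q [0.34 0.46 1.87 0.   0.81 0.34] F [ 0.5  0.2 -1.1] open 0.0598 t 7.7
```

```bash
python3 -m inch '{"travel":[[-2,-4,10],[-2,-4,20],[-2,-4,30],[-2,-4,34],[-2,-4,36],[-2,-4,38],[-2,-4,38],[-2,-4,38]],"turn":[0,0,0,0,0,0,0,0],"claw":[1,1,1,1,1,1,1,1]}'; python3 go.py .4125 .226 .092 90
```

```text
time: 8.5
tool_pos: [0.4112, 0.2261, 0.0919]
tool_rot: [3.141, -0.0, 1.57]
contact_force: [-5.2, -1.8, 17.7]
opening: 0.06
grip_force: 20.0
travel [-0.1, 1.3, -0.1] turn -0.01 | tcp [0.4112 0.2261 0.0919] yaw 90.0 q [0.34 0.52 1.91 0.   0.71 0.34] F [-5.2 -1.8 17.7] open 0.06 t 8.5
```

Contact at 17 N. I'll open, rise and look again.

```bash
python3 -m inch '{"travel":[[0,0,0],[0,0,0],[0,0,0],[0,0,0],[0,0,-20],[0,0,-60],[0,0,-110],[0,0,-160],[0,0,-210],[0,0,-260],[0,0,-308],[0,0,-308]],"turn":[0,0,0,0,0,0,0,0,0,0,0,0],"claw":[-1,-1,-1,-1,-1,-1,-1,-1,-1,-1,-1,-1]}'; python3 go.py .44 -.18 .40 45
python3 -m inch '{"travel":[[-400,30,0],[-400,30,0],[-400,30,0],[-400,30,0],[-400,30,0],[-400,30,0],[-400,30,0],[-400,30,0],[-400,30,0],[-400,30,0],[-400,30,0],[-400,30,0]],"turn":[0,0,0,0,0,9,9,9,9,9,9,9],"claw":[-1,-1,-1,-1,-1,-1,-1,-1,-1,-1,-1,-1]}'
python3 - <<'E'
from h import *
s=cam("scene");t=cam("top")
for sm in(90,110):
    c,a,b=rim(t,"blue",(165,200,210,245),.060,smin=sm,vmin=20);print("blue",c.round(4),a.round(4),b.round(4))
    try:
        c,a,b=rim(t,"yellow",(367,200,402,238),.052,hue=(20,36),smin=140,vmin=30); print("yellow",c.round(4),a.round(4),b.round(4))
    except Exception as e: print(e)
    c,a,b=rim(t,"green",(125,160,162,196),.052,smin=sm,vmin=20);print("green",c.round(4),a.round(4),b.round(4))
    c,a,b=rim(t,"red",(165,160,205,200),.052,smin=sm+30,vmin=20);print("red",c.round(4),a.round(4),b.round(4))
c,a,b=rim(t,"x",(125,200,160,232),.012,hue=(0,180),smin=0,smax=45,vmin=110);print("lid",c.round(4),a.round(4),b.round(4))
q=cv2.cvtColor(s["pixels"],cv2.COLOR_RGB2BGR);g=cv2.cvtColor(t["pixels"],cv2.COLOR_RGB2BGR)
for n,i in(("s6",q),("t6",g)): cv2.imwrite(f"pics/{n}.png",i)
f=lambda i,u,v:cv2.resize(i[v:v+66,u:u+80],(400,330),interpolation=2)
cv2.imwrite("pics/c6.png",np.hstack([f(q,180,190),f(g,140,190)]))
E
python3 go.py .444 -.4205 .40 45
```

```text
time: 9.7
tool_pos: [0.4126, 0.2266, 0.4047]
tool_rot: [3.13, -0.004, 1.57]
contact_force: [0.3, 0.8, -0.4]
opening: 0.0915
grip_force: 0.0
travel [-406.6, 27.5, 4.7] turn 9.0 | tcp [0.4126 0.2266 0.4047] yaw 90.0 q [0.34 0.17 1.45 0.   1.51 0.34] F [ 0.3  0.8 -0.4] open 0.0915 t 9.7
time: 10.9
tool_pos: [0.4409, -0.1742, 0.3972]
tool_rot: [-3.14, 0.0, 0.784]
contact_force: [-0.1, -0.6, 0.4]
opening: 0.092
grip_force: 0.0
blue [0.412  0.2251] 0.0625 0.0586
yellow [ 0.434  -0.4227] 0.0546 0.0383
green [0.5574 0.3689] 0.0685 0.0578
red [0.5586 0.2328] 0.0666 0.0605
blue [0.4118 0.2245] 0.0614 0.0575
yellow [ 0.434  -0.4227] 0.0546 0.0383
green [0.5572 0.3686] 0.0676 0.0558
red [0.5582 0.2324] 0.0653 0.0588
lid [0.4365 0.3689] 0.0601 0.0587
travel [-172.3, 176.4, -2.4] turn 0.01 | tcp [ 0.4409 -0.1739  0.3976] yaw 45.0 q [-0.54  0.18  1.45  0.    1.51  0.25] F [ 0.  -0.5  0.6] open 0.0918 t 11.0
```

View pics/c6.png

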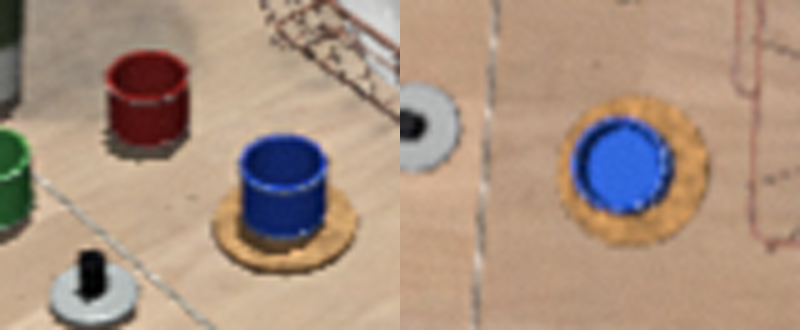

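```bash
python3 - <<'E'
from h import *
s=cam("scene");t=cam("top")
for n,P,p in(("blue",(.4122,.2255,.06),(236.1,221.9)),("green",(.558,.370,.052),(177.3,220.4)),("yellow",(.444,-.4204,.052),(349.6,156))):
    x,e=tri(t,project(t,P),s,p); print(n,x.round(4),"gap",round(e,4))
E
python3 -m inch '{"travel":[[-172,176,0],[-172,176,0],[-172,176,0],[-172,176,0],[-172,176,0],[-172,176,0],[-172,176,0],[-172,176,0],[-172,176,0],[-172,176,0],[-172,176,0],[-172,176,0]],"turn":[-16,-16,-16,-16,-16,-16,-16,-16,-16,-16,-16,-16],"claw":[-1,-1,-1,-1,-1,-1,-1,-1,-1,-1,-1,-1]}';python3 go.py .444 -.4205 .085 125
```

```text
blue [0.4133 0.2268 0.0581] gap 0.0027
green [0.5585 0.3707 0.0505] gap 0.0007
yellow [ 0.4444 -0.4195  0.0532] gap 0.0013
time: 12.3
tool_pos: [0.4438, -0.42, 0.398]
tool_rot: [3.142, -0.0, 2.18]
contact_force: [0.4, 1.1, 0.8]
opening: 0.092
grip_force: 0.0
travel [-0.5, -0.2, 313.0] turn -0.02 | tcp [ 0.4438 -0.42    0.398 ] yaw 124.9 q [-0.88  0.46  1.06  0.    1.63 -1.49] F [0.4 1.1 0.8] open 0.092 t 12.3
```

Two-view rim heights (58, 50.5 and 53 mm) agree with the shapes given. Next is grasping yellow.

```bash
python3 -m inch '{"travel":[[0,0,50],[0,0,100],[0,0,150],[0,0,200],[0,0,250],[0,0,280],[0,0,300],[0,0,313],[0,0,313],[0,0,313],[0,0,313],[0,0,313]],"turn":[0,0,0,0,0,0,0,0,0,0,0,0],"claw":[-1,-1,-1,-1,-1,-1,-1,-1,-1,-1,-1,-1]}' 20;python3 go.py .444 -.4205 .085 125
python3 -m inch '{"travel":[[0,0,0],[0,0,0],[0,0,0],[0,0,0],[0,0,0],[0,0,0]],"turn":[0,0,0,0,0,0],"claw":[1,1,1,1,1,1]}' 20;python3 go.py .444 -.4205 .40 125
```

```text
time: 13.5
tool_pos: [0.4442, -0.4206, 0.0866]
tool_rot: [3.141, 0.002, 2.181]
contact_force: [-0.8, -0.6, 0.6]
opening: 0.0918
grip_force: 0.0
travel [0.2, -0.1, 1.6] turn -0.01 | tcp [ 0.4442 -0.4206  0.0866] yaw 125.0 q [-0.88  0.71  1.5   0.    0.92 -1.49] F [-0.8 -0.6  0.6] open 0.0918 t 13.5
time: 14.1
tool_pos: [0.4438, -0.4201, 0.0852]
tool_rot: [3.142, -0.0, 2.181]
contact_force: [0.2, 0.0, 0.7]
opening: 0.0598
grip_force: 20.0
travel [-0.5, -0.0, -314.8] turn -0.01 | tcp [ 0.4438 -0.4201  0.0852] yaw 125.0 q [-0.88  0.72  1.51  0.    0.92 -1.49] F [0.2 0.  0.7] open 0.0598 t 14.1
```

```bash
python3 -m inch '{"travel":[[0,0,-20],[0,0,-60],[0,0,-110],[0,0,-160],[0,0,-210],[0,0,-260],[0,0,-315],[0,0,-315],[0,0,-315]],"turn":[0,0,0,0,0,0,0,0,0],"claw":[1,1,1,1,1,1,1,1,1]}'; python3 -m inch '{"travel":[[547,345,0],[547,345,0],[547,345,0],[547,345,0],[547,345,0],[547,345,0],[547,345,0],[547,345,0],[547,345,0],[547,345,0],[547,345,0],[547,345,0]],"turn":[0,0,0,0,0,0,0,0,0,0,0,0],"claw":[1,1,1,1,1,1,1,1,1,1,1,1]}'; python3 -m inch '{"travel":[[0,0,0],[0,0,0],[0,0,30],[0,0,70],[0,0,110],[0,0,150],[0,0,190],[0,0,215],[0,0,225],[0,0,225],[0,0,225],[0,0,225]],"turn":[0,0,0,0,0,0,0,0,0,0,0,0],"claw":[1,1,1,1,1,1,1,1,1,1,1,1]}';python3 go.py .412 .226 .150 125
python3 - <<'E'
from h import *
s=cam("scene");q=cv2.cvtColor(s["pixels"],cv2.COLOR_RGB2BGR);cv2.imwrite("pics/c7.png",cv2.resize(q[165:265,165:305],(700,500),interpolation=2))
P=robot.observe()["tool_pos"]-[0,0,.0852]
print("pot base/rim if centred",project(s,P+[0,0,.006]).round(1),project(s,P+[0,0,.052]).round(1))
for c in("yellow","blue"):
    try: print(c,blob(s,c,(200,180,270,245),smin=100,vmin=30))
    except Exception as e: print(c,e)
E
```

```text
time: 15.0
tool_pos: [0.4439, -0.4202, 0.4015]
tool_rot: [3.141, 0.003, 2.181]
contact_force: [1.0, 0.2, -2.4]
opening: 0.0599
grip_force: 20.0
time: 16.2
tool_pos: [0.4139, 0.1811, 0.3979]
tool_rot: [-3.138, -0.001, 2.181]
contact_force: [1.5, 0.0, -0.1]
opening: 0.0598
grip_force: 20.0
time: 17.4
tool_pos: [0.416, 0.1792, 0.1765]
tool_rot: [3.139, 0.001, 2.181]
contact_force: [-0.7, 0.0, -1.4]
opening: 0.0602
grip_force: 20.0
travel [40.7, 23.6, 26.5] turn -0.01 | tcp [0.416  0.1792 0.1765] yaw 124.9 q [ 0.24  0.35  1.88  0.    0.91 -0.37] F [-0.7  0.  -1.4] open 0.0602 t 17.4
pot base/rim if centred [246.7 207. ] [246.7 196.1]
yellow max() iterable argument is empty
blue {'cen': (236.1069295101553, 227.06332138590204), 'circ': (236.0, 227.0, 10.295730590820312), 'box': [228, 217, 244, 237], 'area': 279.0}
```

View pics/c7.png

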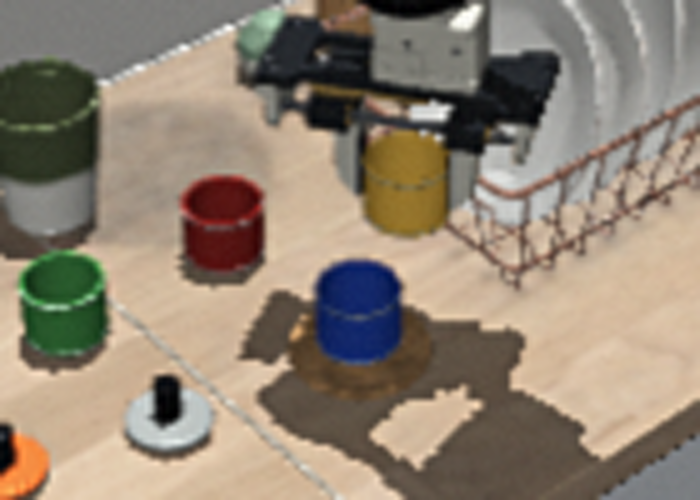

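Yellow hangs upright at scene pixel (246,202). The last call ran out of rows, so it is still 47 mm short of blue. I'll finish the sideways shift, then look at the alignment.

```bash
python3 -m inch '{"travel":[[20,12,0],[41,24,0],[41,24,0],[41,24,10],[41,24,20],[41,24,20],[41,24,20],[41,24,20]],"turn":[0,0,0,0,0,0,0,0],"claw":[1,1,1,1,1,1,1,1]}';python3 go.py .412 .226 .139 125
python3 - <<'E'
from h import *
s=cam("scene")
P=robot.observe()["tool_pos"]-[0,0,.0852]
print("pot z",P[2],"yellow/blue centre if on axis",project(s,P+[0,0,.029]).round(2),project(s,[.412,.226,.037]).round(2))
hsv=cv2.cvtColor(s["pixels"],cv2.COLOR_RGB2HSV)
def rows(h0,h1,vs,u0=215,u1=258):
    for v in vs:
        r=hsv[v,u0:u1]; k=np.where((r[:,0]>=h0)&(r[:,0]<=h1)&(r[:,1]>140)&(r[:,2]>40))[0]
        if len(k): print(v,u0+k.min(),u0+k.max(),len(k))
print("Y");rows(18,36,range(198,222,2));print("B");rows(105,130,range(222,240,2))
E
```

```text
time: 18.25
tool_pos: [0.4115, 0.2263, 0.1553]
tool_rot: [3.141, -0.0, 2.181]
contact_force: [0.5, -0.2, -1.5]
opening: 0.0596
grip_force: 20.0
travel [-0.5, 0.2, 16.3] turn -0.01 | tcp [0.4115 0.2263 0.1553] yaw 124.9 q [ 0.34  0.41  1.86  0.    0.87 -0.27] F [ 0.5 -0.2 -1.5] open 0.0596 t 18.25
pot z 0.07020746971083364 yellow/blue centre if on axis [236.75 212.71] [237.   226.82]
Y
202 235 236 2
204 231 242 12
206 228 243 16
208 227 244 18
210 229 244 16
212 228 243 14
214 228 244 17
216 228 244 17
218 229 244 16
220 230 243 14
B
222 229 244 3
224 229 243 14
226 229 244 16
228 229 244 11
230 229 244 16
232 229 244 16
234 230 243 14
236 232 241 10
```

```bash
python3 -m inch '{"travel":[[0,0,5],[0,0,9],[0,0,12],[0,0,14],[0,0,16],[0,0,17],[0,0,17],[0,0,17]],"turn":[0,0,0,0,0,0,0,0],"claw":[1,1,1,1,1,1,1,1]}';python3 go.py .412 .226 .139 125
```

```text
time: 19.1
tool_pos: [0.4113, 0.2266, 0.1391]
tool_rot: [3.141, 0.0, 2.181]
contact_force: [-3.4, -1.3, 8.8]
opening: 0.0595
grip_force: 20.0
travel [-0.9, 0.2, 0.1] turn -0.0 | tcp [0.4113 0.2266 0.1391] yaw 125.0 q [ 0.34  0.44  1.87 -0.    0.83 -0.27] F [-3.4 -1.3  8.8] open 0.0595 t 19.1
```

```bash
python3 -m inch '{"travel":[[0,0,0],[0,0,0],[0,0,0],[0,0,0],[0,0,-20],[0,0,-60],[0,0,-100],[0,0,-130],[33,202,-130],[33,202,-130],[33,202,-130],[33,202,-130]],"turn":[0,0,0,0,0,0,0,0,-11,-11,-11,-11],"claw":[-1,-1,-1,-1,-1,-1,-1,-1,-1,-1,-1,-1]}';python3 -m inch '{"travel":[[0,0,0],[0,0,0],[0,0,0],[0,0,0],[0,0,0]],"turn":[0,0,0,-0,0],"claw":[-1,-1,-1,-1,-1]}';python3 go.py .558 .370 .085 180
python3 - <<'E'
from h import *
s=cam("scene");q=cv2.cvtColor(s["pixels"],cv2.COLOR_RGB2BGR);cv2.imwrite("pics/c8.png",cv2.resize(q[145:265,145:285],(700,600),interpolation=2))
t=cam("top");c,a,b=rim(t,"yellow",(165,200,210,245),.106,hue=(20,36),smin=150,vmin=20);print("yellow",c.round(4),a.round(4),b.round(4))
print(plane(t,(165,157),0).round(3))
E
```

```text
time: 20.3
tool_pos: [0.5557, 0.3675, 0.2682]
tool_rot: [3.141, 0.0, 2.787]
contact_force: [0.9, -0.5, 1.1]
opening: 0.0917
grip_force: 0.0
time: 20.8
tool_pos: [0.5541, 0.3655, 0.2695]
tool_rot: [3.141, 0.001, 2.78]
contact_force: [-0.3, -0.2, 0.3]
opening: 0.0921
grip_force: 0.0
travel [-2.1, 5.6, 184.5] turn -4.14 | tcp [0.5541 0.3655 0.2695] yaw 159.3 q [ 0.47  0.62  1.13  0.    1.39 -0.74] F [-0.3 -0.2  0.3] open 0.0921 t 20.8
yellow [0.4123 0.2253] 0.0646 0.0635
[0.637 0.311 0.   ]
```

View pics/c8.png

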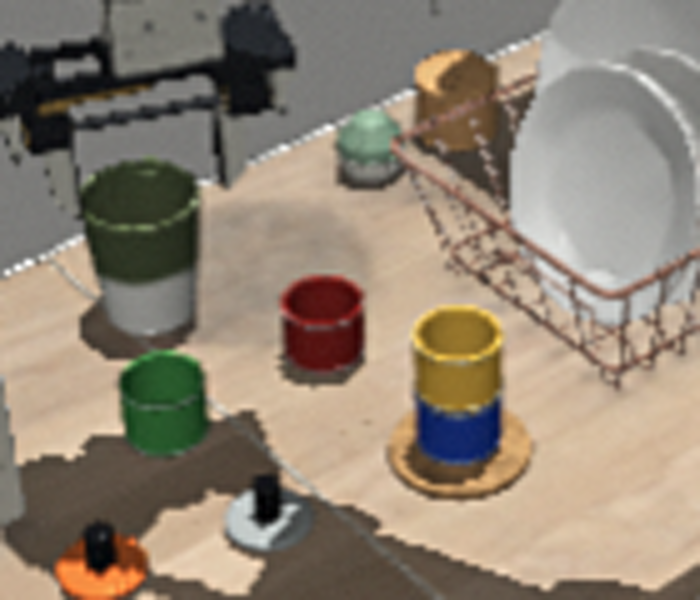

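Yellow sits fully home on blue at (238,222) and the tower is straight. Next is grasping green.

```bash
python3 -m inch '{"travel":[[-2,5,0],[-2,5,20],[-2,5,60],[-2,5,100],[-2,5,140],[-2,5,165],[-2,5,178],[-2,5,184],[-2,5,184],[-2,5,184],[-2,5,184]],"turn":[-2,-4,-4,-4,-4,-4,-4,-4,-4,-4,-4],"claw":[-1,-1,-1,-1,-1,-1,-1,-1,-1,-1,-1]}';python3 go.py .558 .370 .085 180
python3 -m inch '{"travel":[[0,0,0],[0,0,0],[0,0,0],[0,0,0],[0,0,0],[0,0,0]],"turn":[0,0,0,0,0,0],"claw":[1,1,1,1,1,1]}' 20;python3 go.py .558 .370 .085 180
```

```text
time: 22.0
tool_pos: [0.5589, 0.3705, 0.086]
tool_rot: [3.14, 0.003, 3.13]
contact_force: [0.3, 0.7, 0.0]
opening: 0.0919
grip_force: 0.0
travel [0.9, -0.5, 1.0] turn -0.13 | tcp [0.5589 0.3705 0.086 ] yaw 179.4 q [ 0.47  0.8   1.31  0.    1.03 -1.09] F [0.3 0.7 0. ] open 0.0919 t 22.0
time: 22.6
tool_pos: [0.5582, 0.3702, 0.0843]
tool_rot: [3.141, 0.0, 3.13]
contact_force: [-0.9, 1.3, 0.7]
opening: 0.0595
grip_force: 20.0
travel [0.2, -0.3, -0.7] turn -0.13 | tcp [0.5582 0.3702 0.0843] yaw 179.4 q [ 0.47  0.81  1.31  0.    1.03 -1.09] F [-0.9  1.3  0.7] open 0.0595 t 22.6
```

```bash
python3 -m inch '{"travel":[[0,0,-20],[0,0,-60],[0,0,-110],[0,0,-150],[0,0,-150],[40,-40,-150],[80,-80,-150],[115,-115,-150],[146,-144,-150],[146,-144,-150],[146,-144,-150],[146,-144,-150]],"turn":[0,0,0,0,0,0,0,0,0,0,0,0],"claw":[1,1,1,1,1,1,1,1,1,1,1,1]}';python3 -m inch '{"travel":[[0,0,10],[0,0,25],[0,0,30],[0,0,30],[0,0,30]],"turn":[0,0,0,0,0],"claw":[1,1,1,1,1]}';python3 go.py .412 .226 .185 180
python3 - <<'E'
from h import *
s=cam("scene");hsv=cv2.cvtColor(s["pixels"],cv2.COLOR_RGB2HSV)
P=robot.observe()["tool_pos"]; print("pot z",P[2]-.0843)
def rows(h0,h1,vs,u0=215,u1=258):
    for v in vs:
        r=hsv[v,u0:u1]; k=np.where((r[:,0]>=h0)&(r[:,0]<=h1)&(r[:,1]>110)&(r[:,2]>30))[0]
        if len(k): print(v,u0+k.min(),u0+k.max(),len(k))
print("G");rows(50,80,range(186,212,2));print("Y");rows(18,36,range(206,224,2))
E
```

```text
time: 23.8
tool_pos: [0.4117, 0.2284, 0.2344]
tool_rot: [3.141, 0.002, 3.13]
contact_force: [0.6, 0.8, -1.0]
opening: 0.0595
grip_force: 20.0
time: 24.3
tool_pos: [0.411, 0.2281, 0.2041]
tool_rot: [3.142, -0.0, 3.131]
contact_force: [-0.1, -0.2, -1.6]
opening: 0.0596
grip_force: 20.0
travel [-1.1, -2.1, 19.1] turn -0.13 | tcp [0.411  0.2281 0.2041] yaw 179.4 q [ 0.34  0.34  1.8   0.    1.   -1.22] F [-0.1 -0.2 -1.6] open 0.0596 t 24.3
pot z 0.12012040787637672
G
192 235 243 9
194 235 244 10
196 232 244 13
198 231 244 14
200 231 244 11
202 231 244 12
204 231 244 14
206 231 244 14
208 231 243 13
210 231 240 10
Y
210 243 244 2
212 228 244 17
214 228 244 17
216 228 244 17
218 228 244 17
220 228 244 17
222 228 244 17
```

```bash
python3 -m inch '{"travel":[[-1,-2,0],[-1,-2,6],[-1,-2,11],[-1,-2,15],[-1,-2,18],[-1,-2,20],[-1,-2,20],[-1,-2,20]],"turn":[0,0,0,0,0,0,0,0],"claw":[1,1,1,1,1,1,1,1]}';python3 go.py .412 .226 .184 180
```

```text
time: 25.15
tool_pos: [0.4116, 0.2259, 0.1843]
tool_rot: [3.141, 0.0, 3.13]
contact_force: [0.5, -0.4, -1.8]
opening: 0.0592
grip_force: 20.0
travel [-0.3, 0.2, 0.3] turn -0.13 | tcp [0.4116 0.2259 0.1843] yaw 179.4 q [ 0.34  0.37  1.82  0.    0.95 -1.22] F [ 0.5 -0.4 -1.8] open 0.0592 t 25.15
```

```bash
python3 -m inch '{"travel":[[0,0,1],[0,0,2],[0,0,2],[0,0,2]],"turn":[0,0,0,0],"claw":[1,1,1,1]}';python3 go.py .412 .226 .184 180
```

```text
time: 25.55
tool_pos: [0.4122, 0.226, 0.1841]
tool_rot: [3.141, 0.003, 3.13]
contact_force: [-3.2, -1.7, 15.7]
opening: 0.0594
grip_force: 20.0
travel [0.2, 0.0, 0.1] turn -0.13 | tcp [0.4122 0.226  0.1841] yaw 179.4 q [ 0.34  0.37  1.83 -0.    0.95 -1.22] F [-3.2 -1.7 15.7] open 0.0594 t 25.55
```

```bash
python3 -m inch '{"travel":[[0,0,0],[0,0,0],[0,0,0],[0,0,0],[0,0,-20],[0,0,-60],[0,0,-100],[-24,143,-100],[-24,143,-100],[-24,143,-100],[-24,143,-100],[-24,143,-100]],"turn":[0,0,0,0,0,0,0,12,12,12,12,12],"claw":[-1,-1,-1,-1,-1,-1,-1,-1,-1,-1,-1,-1]}';python3 -m inch '{"travel":[[0,0,0],[0,0,0],[0,0,0]],"turn":[4,4,4],"claw":[-1,-1,-1]}';python3 go.py .4365 .369 .080 120
python3 - <<'E'
from h import *
s=cam("scene");q=cv2.cvtColor(s["pixels"],cv2.COLOR_RGB2BGR);cv2.imwrite("pics/c9.png",cv2.resize(q[165:285,145:285],(700,600),interpolation=2))
t=cam("top");c,a,b=rim(t,"green",(160,195,210,245),.152,smin=100,vmin=20);print("green",c.round(4),a.round(4),b.round(4))
E
```

```text
time: 26.75
tool_pos: [0.4368, 0.37, 0.2811]
tool_rot: [-3.14, -0.0, 2.394]
contact_force: [0.4, -0.2, 0.5]
opening: 0.0921
grip_force: 0.0
time: 27.05
tool_pos: [0.4371, 0.3686, 0.2818]
tool_rot: [-3.141, 0.0, 2.044]
contact_force: [1.2, -0.4, -0.1]
opening: 0.0916
grip_force: 0.0
travel [0.7, -0.3, 201.8] turn -0.58 | tcp [0.4371 0.3686 0.2818] yaw 117.1 q [0.57 0.44 1.41 0.   1.3  0.09] F [ 1.2 -0.4 -0.1] open 0.0916 t 27.05
green [0.4109 0.2229] 0.0626 0.0589
```

View pics/c9.png

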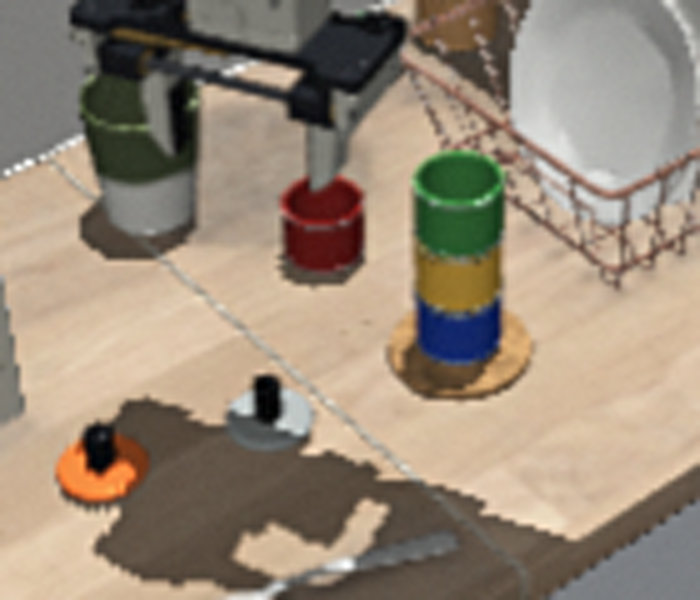

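The three pots stand straight and seated, with the tower at scene pixel (237,215). The steel lid is free at (199,248). I'll check its position against the scene view, then lower to its knob.

```bash
python3 - <<'E'
from h import *
s=cam("scene")
print(project(s,[.437,.3693,.012]).round(1),"disc; measured u 198.1", project(s,[.437,.3693,.041]).round(1),"knob top; measured ~ (198,241.3)")
E
python3 -m inch '{"travel":[[0,0,40],[0,0,80],[0,0,120],[0,0,155],[0,0,180],[0,0,194],[0,0,200],[0,0,200],[0,0,200]],"turn":[0,0,0,0,0,0,0,0,0],"claw":[-1,-1,-1,-1,-1,-1,-1,-1,-1]}';python3 go.py .437 .3693 .080 117
```

```text
[199.  246.9] disc; measured u 198.1 [198.5 240.4] knob top; measured ~ (198,241.3)
time: 28.1
tool_pos: [0.4378, 0.369, 0.0835]
tool_rot: [3.139, -0.0, 2.049]
contact_force: [-0.1, -0.1, 0.6]
opening: 0.092
grip_force: 0.0
travel [0.7, -0.6, 3.5] turn 0.08 | tcp [0.4378 0.369  0.0835] yaw 117.4 q [0.57 0.66 1.63 0.   0.85 0.09] F [-0.1 -0.1  0.6] open 0.092 t 28.1
```

```bash
python3 -m inch '{"travel":[[1,0,1],[1,0,1],[1,0,1],[1,0,1],[1,0,1],[1,0,1],[1,0,1],[1,0,1],[1,0,1]],"turn":[0,0,0,0,0,0,0,0,0],"claw":[1,1,1,1,1,1,1,1,1]}' 20;python3 go.py .412 .2255 .25 117
```

```text
time: 29.0
tool_pos: [0.4367, 0.3694, 0.0812]
tool_rot: [-3.142, -0.0, 2.049]
contact_force: [-0.8, 0.6, 0.7]
opening: 0.0245
grip_force: 0.0
travel [-116.4, -88.1, -168.8] turn 0.07 | tcp [0.4367 0.3694 0.0812] yaw 117.4 q [0.57 0.67 1.63 0.   0.85 0.09] F [-0.8  0.6  0.7] open 0.0245 t 29.0
```

Fingers are still closing. I'll wait, then lift and carry.

```bash
python3 -m inch '{"travel":[[0,0,0],[0,0,0],[0,0,0]],"turn":[0,0,0],"claw":[1,1,1]}' 20;python3 go.py .412 .2255 .262 117; python3 -m inch '{"travel":[[0,0,-20],[0,0,-60],[0,0,-110],[0,0,-160],[0,0,-182],[-40,-30,-182],[-80,-60,-182],[-116,-88,-182],[-116,-88,-182],[-116,-88,-182],[-116,-88,-182]],"turn":[0,0,0,0,0,0,0,0,0,0,0],"claw":[1,1,1,1,1,1,1,1,1,1,1]}';python3 go.py .412 .2258 .2272 117
python3 - <<'E'
from h import *
s=cam("scene");q=cv2.cvtColor(s["pixels"],cv2.COLOR_RGB2BGR);cv2.imwrite("pics/c10.png",cv2.resize(q[145:245,175:305],(780,600),interpolation=2))
P=robot.observe()["tool_pos"]; print("lid disc centre if centred",project(s,P-[0,0,.0812-.009]).round(1),"tower axis at rim",project(s,[.412,.2258,.152]).round(1))
E
```

```text
time: 29.3
tool_pos: [0.4367, 0.3694, 0.0812]
tool_rot: [-3.142, -0.0, 2.049]
contact_force: [-0.3, 0.1, 0.5]
opening: 0.0192
grip_force: 20.0
travel [-116.4, -88.1, -180.8] turn 0.07 | tcp [0.4367 0.3694 0.0812] yaw 117.4 q [0.57 0.67 1.63 0.   0.85 0.09] F [-0.3  0.1  0.5] open 0.0192 t 29.3
time: 30.4
tool_pos: [0.4123, 0.2266, 0.2634]
tool_rot: [3.141, -0.0, 2.049]
contact_force: [0.4, -0.5, -0.1]
opening: 0.0189
grip_force: 20.0
travel [-0.6, -0.6, 36.2] turn 0.08 | tcp [0.4123 0.2266 0.2634] yaw 117.4 q [ 0.34  0.27  1.71  0.    1.16 -0.14] F [ 0.4 -0.5 -0.1] open 0.0189 t 30.4
lid disc centre if centred [236.2 190.4] tower axis at rim [236.6 200. ]
```

View pics/c10.png

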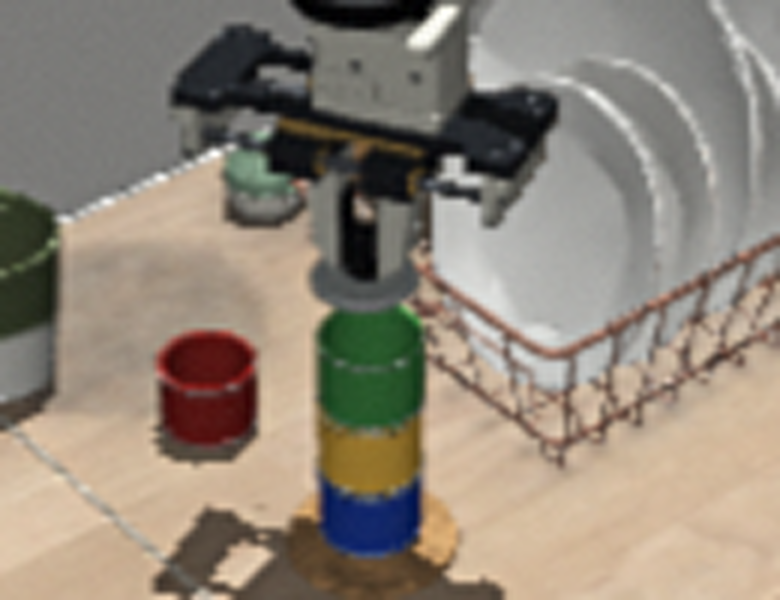

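Run:
```python
from h import *
s=cam("scene");im=cv2.resize(s["pixels"],None,fx=4,fy=4,interpolation=cv2.INTER_LINEAR);hsv=cv2.cvtColor(im,cv2.COLOR_RGB2HSV)
for v in (189,190,191,192,193,194,198,202,206,210,212):
    r=hsv[int((v+.5)*4),215*4:258*4].astype(int)
    k=np.where((r[:,1]<45)&(r[:,2]<150))[0] if v<196 else np.where((r[:,0]>50)&(r[:,0]<80)&(r[:,1]>110))[0]
    if len(k): print(v,215+k.min()/4-.4,215+k.max()/4-.4,((k.min()+k.max())/8+214.6).round(2))
P=robot.observe()["tool_pos"]; print(project(s,P-[0,0,.0812-.009]).round(2))
```

```text
189 227.1 243.35 235.22
190 226.6 243.85 235.22
191 226.35 244.35 235.35
192 226.6 244.35 235.48
193 226.85 243.6 235.22
194 227.6 243.35 235.48
198 229.6 244.1 236.85
202 228.85 244.1 236.48
206 228.6 244.35 236.48
210 228.6 244.35 236.48
212 228.85 243.85 236.35
[236.18 190.43]
```

```bash
python3 -m inch '{"travel":[[-1,-2,10],[-1,-2,20],[-1,-2,24],[-1,-2,28],[-1,-2,28],[-1,-2,28]],"turn":[0,0,0,0,0,0],"claw":[1,1,1,1,1,1]}';python3 -m inch '{"travel":[[0,0,2],[0,0,4],[0,0,6],[0,0,8],[0,0,9],[0,0,9],[0,0,9]],"turn":[0,0,0,0,0,0,0],"claw":[1,1,1,1,1,1,1]}';python3 go.py .412 .2258 .2272 117
```

```text
time: 31.1
tool_pos: [0.4107, 0.2242, 0.2353]
tool_rot: [3.141, -0.0, 2.048]
contact_force: [0.6, -0.6, -1.0]
opening: 0.0194
grip_force: 20.0
time: 31.8
tool_pos: [0.4109, 0.2242, 0.2271]
tool_rot: [3.14, 0.0, 2.049]
contact_force: [-1.6, -0.9, 7.1]
opening: 0.0192
grip_force: 20.0
travel [0.9, 1.7, -0.1] turn 0.08 | tcp [0.4109 0.2242 0.2271] yaw 117.4 q [ 0.34  0.31  1.77  0.    1.06 -0.14] F [-1.6 -0.9  7.1] open 0.0192 t 31.8
```

Seated at the expected height (TCP 227 mm, 7 N). I'll release, rise clear and look.

```bash
python3 -m inch '{"travel":[[0,0,0],[0,0,0],[0,0,0],[0,0,0],[0,0,0],[0,0,-15],[0,0,-40],[0,0,-80],[0,0,-120],[0,0,-120]],"turn":[0,0,0,0,0,0,0,0,0,0],"claw":[-0.3,-0.3,-0.3,-0.3,-0.3,-0.3,-0.3,-0.3,-0.3,-0.3]}';python3 -m inch '{"travel":[[-40,0,0],[-80,0,0],[-120,0,0],[-150,0,0],[-150,0,0],[-150,0,0],[-150,0,0],[-150,0,0]],"turn":[0,0,0,0,0,0,0,0],"claw":[-0.3,-0.3,-0.3,-0.3,-0.3,-0.3,-0.3,-0.3]}'
python3 - <<'E'
from h import *
s=cam("scene");t=cam("top");f=lambda c,u,v:cv2.resize(cv2.cvtColor(c["pixels"],cv2.COLOR_RGB2BGR)[v:v+120,u:u+80],(400,600),interpolation=2)
cv2.imwrite("pics/c11.png",np.hstack([f(s,195,145),f(t,150,150)]))
E
```

```text
time: 32.8
tool_pos: [0.4122, 0.2247, 0.3514]
tool_rot: [3.131, 0.001, 2.049]
contact_force: [0.1, 0.2, -0.1]
opening: 0.0597
grip_force: 0.0
time: 33.6
tool_pos: [0.4791, 0.0919, 0.3461]
tool_rot: [-3.142, -0.0, 2.05]
contact_force: [-1.1, -0.4, 0.1]
opening: 0.0597
grip_force: 0.0
```

View pics/c11.png

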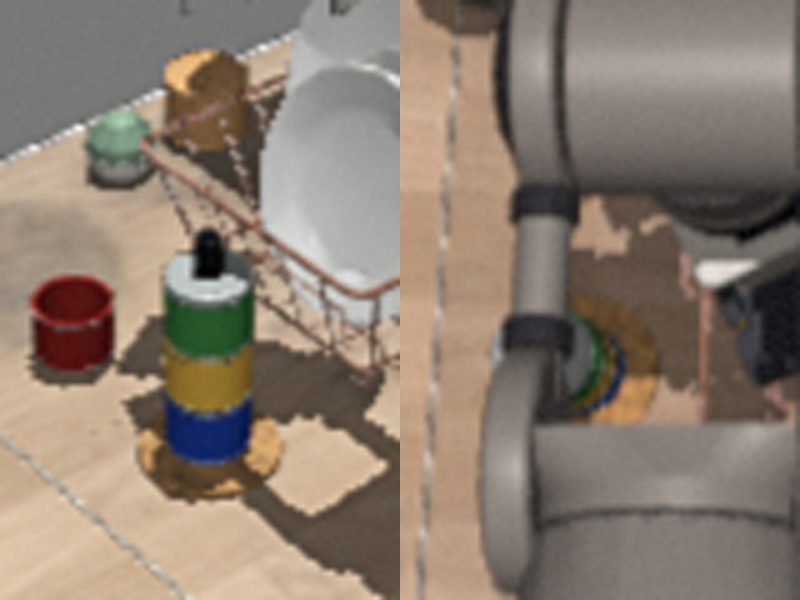

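The full tower stands straight with the lid level and seated, at scene pixel (236,215). I'll raise the arm clear and hand in.

```bash
python3 -m inch '{"travel":[[0,0,-30],[0,0,-60],[0,0,-60],[0,0,-60],[0,0,-60]],"turn":[0,0,0,0,0],"claw":[-0.3,-0.3,-0.3,-0.3,-0.3]}' && python3 -c "from cell import robot; print(robot.hand_in())"
```

```text
time: 34.2
tool_pos: [0.4791, 0.0912, 0.4052]
tool_rot: [-3.14, -0.001, 2.049]
contact_force: [0.3, -0.9, -0.8]
opening: 0.0599
grip_force: 0.0
the job is handed in; nothing more can be done
None
```

The lunch tower of blue, yellow, green and steel lid stands seated on the cork coaster, and I handed the job in at 34 s; no verdict came back.

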